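# Queue the specimen pots by height

### The job

Get the specimens ready for cutting up: line the four yellow-lidded pots up on the four black discs of the metal strip in order of height, the shortest on the disc next to the beaker of forceps and the tallest at the far end by the cassette box. One pot stands centred on each disc; keep the pots upright all the time so that they do not leak.

Things in the scene. Friction and masses are not known exactly. Their poses are not given: they have to be found in the camera images.
- pot_xs_center (a point): the shortest specimen pot: upright plastic cylinder 40 mm in diameter and 44 mm tall overall, white with a paper label band and a flat yellow screw lid as wide as the pot (13 mm, included); loose, 35 to 240 g. The point is its centre, 22 mm above its underside; z is its axis, up.
- pot_s_center (a point): the second shortest specimen pot: upright plastic cylinder 45 mm in diameter and 62 mm tall overall, white with a paper label band and a flat yellow screw lid as wide as the pot (13 mm, included); loose, 35 to 240 g. The point is its centre, 31 mm above its underside; z is its axis, up.
- pot_m_center (a point): the second tallest specimen pot: upright plastic cylinder 50 mm in diameter and 80 mm tall overall, white with a paper label band and a flat yellow screw lid as wide as the pot (13 mm, included); loose, 35 to 240 g. The point is its centre, 40 mm above its underside; z is its axis, up.
- pot_l_center (a point): the tallest specimen pot: upright plastic cylinder 56 mm in diameter and 98 mm tall overall, white with a paper label band and a flat yellow screw lid as wide as the pot (13 mm, included); loose, 35 to 240 g. The point is its centre, 49 mm above its underside; z is its axis, up.
- mark_a: flat black rubber disc, 68 mm in diameter, fixed, one of four 95 mm apart in a straight row on a flat aluminium strip (600 x 90 x 8 mm, fixed to the table): the first from the strip's left end as the robot sees it (+y). The origin is the centre of the disc's underside, 8 mm above the table; the disc is 2 mm thick, so a pot stands 10 mm above the table on it. y runs along the row, x across it.
- mark_b: flat black rubber disc, 68 mm in diameter, fixed, one of four 95 mm apart in a straight row on a flat aluminium strip (600 x 90 x 8 mm, fixed to the table): the second from the left. The origin is the centre of the disc's underside, 8 mm above the table; the disc is 2 mm thick, so a pot stands 10 mm above the table on it. y runs along the row, x across it.
- mark_c: flat black rubber disc, 68 mm in diameter, fixed, one of four 95 mm apart in a straight row on a flat aluminium strip (600 x 90 x 8 mm, fixed to the table): the third from the left. The origin is the centre of the disc's underside, 8 mm above the table; the disc is 2 mm thick, so a pot stands 10 mm above the table on it. y runs along the row, x across it.
- mark_d: flat black rubber disc, 68 mm in diameter, fixed, one of four 95 mm apart in a straight row on a flat aluminium strip (600 x 90 x 8 mm, fixed to the table): the last, at the right end (-y). The origin is the centre of the disc's underside, 8 mm above the table; the disc is 2 mm thick, so a pot stands 10 mm above the table on it. y runs along the row, x across it.
- forceps_beaker: fixed steel beaker, 54 mm in diameter, 75 mm tall, with two pairs of forceps standing in it up to 117 mm, on one end of the strip, 107 mm from the centre of the nearest disc; at the strip's other end stands a fixed open cardboard box of cassettes (60 x 50 x 40 mm). Which end has the beaker varies. The origin is the centre of its underside, 8 mm above the table.
There are look-alikes about, which are no part of the job. Leave any orange look-alike of the part that bears pot_m_center alone.

How it is judged (in metres and radians):
At the end, for the whole second after the job is handed in: Counting from the beaker's end, the shortest, second shortest, second tallest and tallest pot stand on the first to fourth disc, each within 14 mm of its disc's centre, standing on the disc (height within 5 mm), upright within 0.1 rad, at rest (((horizontal distance between forceps_beaker and mark_a below 0.2 m and horizontal distance between pot_xs_center and mark_a below 0.014 m and horizontal distance between pot_s_center and mark_b below 0.014 m and horizontal distance between pot_m_center and mark_c below 0.014 m and horizontal distance between pot_l_center and mark_d below 0.014 m) or (horizontal distance between forceps_beaker and mark_d below 0.2 m and horizontal distance between pot_xs_center and mark_d below 0.014 m and horizontal distance between pot_s_center and mark_c below 0.014 m and horizontal distance between pot_m_center and mark_b below 0.014 m and horizontal distance between pot_l_center and mark_a below 0.014 m)) and angle between each of pot_xs_center, pot_s_center, pot_m_center, pot_l_center's own z axis and vertical below 0.1 rad and height (world z) of pot_xs_center between 0.027 and 0.037 m and linear speed of each of pot_xs, pot_s, pot_m, pot_l below 0.02 m/s and angular speed of each of pot_xs, pot_s, pot_m, pot_l below 0.2 rad/s and height (world z) of pot_s_center between 0.036 and 0.046 m and height (world z) of pot_m_center between 0.045 and 0.055 m and height (world z) of pot_l_center between 0.054 and 0.064 m); the robot touches nothing.
It fails at once if a pot is tipped by more than 0.6 rad (angle between any of pot_xs_center, pot_s_center, pot_m_center, pot_l_center's own z axis and vertical above 0.6 rad).
It also fails if it takes over 112 s, if anything falls off the work surface, if the arm or the gripper's body presses on something with over 40 N, if the wrist force passes 120 N, or if a joint passes its speed limit or range.

### The arm

A 7-joint arm with a two-finger parallel gripper is mounted at the origin on the work surface. World frame = base frame: x ahead of the robot, y to its left, z up, the work surface at z = 0. Lengths are in mm, angles in rad, forces in N, time in s.
With the tool pointing down it reaches from about 350 to 900 mm from the base axis. Payload 7.2 kg.
Tool frame: the origin (TCP) lies at the very end of the fingers, on their centre line; the grasp point (between the pads) lies 19 mm behind it; z points along the fingers, y is the line along which they close (so a half turn about z gives the same grasp; the last joint's range is limited). The gripper opens to 85 mm and grips with 20 to 120 N. Pads are 22 mm wide; open, the fingers measure 114 mm over their backs; the gripper's body (76 mm by 85 mm) begins 54 mm behind the grasp point. The pads swing forward as they close: fully open they stand 13 mm farther back than shut.
Start: joints at [-1.19, 0.411, -0.013, 1.596, 0.006, 1.134, -0.082], TCP at [271.188, 563.105, 191.997] pointing down, gripper open.
Joint ranges: [-2.95, 2.95], [-0.29, 1.99], [-1.47, 1.44], [0.14, 2.54], [-1.03, 4.17], [0.13, 1.85], [-2.86, 2.86]. Speed limits (rad/s): [2.39, 2.39, 3.01, 3.01, 3.14, 3.14, 3.14].

### API

Orientations are given as a rotation vector (axis times angle).
In Python, from bench import manip gives the robot as it stands.
- The arm moves only by the tool apply_moves, never from a script. Its argument "rows" is a list of rows, each a list of 2 entries, a list of its own where there are three numbers: the shift along the tool's x, y, z normalised to -1 to 1, where 1 is 750 mm, then the turn about the tool's z normalised to -1 to 1, where 1 is 180 degrees. A call has 1 to 8 rows; each row is the pose to reach, as a shift and turn from the pose commanded when the call began, along the tool's axes at that moment, turning the shorter way round; what a row does not reach only later rows make up. A row lasts 1/8 s, in which the tool goes at most 62.5 mm and 10.7 degrees, less where a joint would pass 70% of its speed; a pose out of reach is approached as far as the arm can. A call with a number of a shift or a turn outside -1 to 1 is refused whole. A call with a gripper value outside its range is refused whole. "hand" is the closure, from -1 (fully open) to 1 (shut), so that 0 is half open, set as the call begins (left out, the last holds). The fingers move at their own pace and stop on an object; the grip force is fixed at half the most. Time passes only in rows, so rows that repeat a pose let the fingers close. It gives the time, the measured TCP pose, the force, the opening and the grip force at its end, in the units of the state.
- manip.get_obs(): the state, without advancing time (a new reading comes with each control period).
- manip.capture(name): name is "side" or "top" or "wrist"; returns a dict with "img" (400x640x3 uint8, blue, green, red), "vertical_fov" (degrees; the focal length in pixels is half the picture's height over the tangent of half this angle, whatever the lens; pixels are square), "cx", "cy" (the principal point, pixels), "extrinsics" (4x4, takes a point from camera to world coordinates); the wrist camera has in their place "mount" (4x4, takes a point from camera to tool coordinates, whose origin is the TCP and whose axes are the flange's). Camera axes: x right, y up, looking along -z (the intrinsics and any distortion apply to the point x, -y, -z); pixel columns grow to the right and rows downward; lengths in mm; the calibration is good to about 2 mm. A picture is of the moment at which its call begins: read the wrist's pose just before it. There is no depth.
- manip.finish_job(): hands the job in; it is judged then, once.
The state is a dict: "time_s": time; "joint_positions": joint angles; "qvel": joint speeds; "joint_torque": joint torques, N m; "position": TCP position; "tcp_rot": TCP orientation; "wrist_force": force on the tool from outside, world axes, zero at the start; "ft_torque": the same for the moment, N m; "width": opening from 0.0 (shut) to 1.0 (fully open); "grasp_force": force on a finger pad.
Only numpy, scipy, OpenCV 4.12 (cv2) and the standard library are available. Lean on these libraries where they do the work, as an engineer would, in place of code of your own. Each camera call takes 0.05 s, during which the arm holds its last target. There are 200 camera calls.

## Working session

There is one attempt and no reset: what is moved stays moved. The work goes in short steps, Python scripts to look and compute and a tool call to move; the robot and the scene stay as the last step left them, time stands still between calls to the robot, and variables do not carry over. Pictures are saved under pics/ and viewed, at most 14 in all, crops included, and the job is handed in when it is done.

Besides the shell and the picture viewer there is one more tool, called after "Emit:" as name(argument=value, ...) on one line, values as JSON. apply_moves: Moves the arm, as the interface text tells. Its arguments: {"type":"object","properties":{"rows":{"type":"array","items":{"type":"array"}},"hand":{"type":"number"}},"required":["rows"]}

```bash
mkdir -p pics; python3 - <<'E'
from bench import manip
import cv2,numpy as np
o=manip.get_obs()
for k in ("time_s","position","tcp_rot","width"):print(k,o[k])
for n in("top","side"):
    c=manip.capture(n);cv2.imwrite(f"pics/{n}0.png",c["img"])
    print(n,{k:np.round(v,4).tolist() if not isinstance(v,str) else v for k,v in c.items() if k!="img"})
E
```

```text
time_s 0.0
position [270.98068842 562.58459757 191.13880825]
tcp_rot [-6.98938359e-01 -3.06264040e+00  2.54932247e-03]
width 1.0002402735030407
top {'vertical_fov': 53.8756, 'cx': 322.1969, 'cy': 198.8498, 'extrinsics': [[0.1308, 0.968, -0.2142, 250.549], [-0.9914, 0.1283, -0.0255, -56.5291], [0.0028, 0.2157, 0.9765, 1112.0636], [0.0, 0.0, 0.0, 1.0]]}
side {'vertical_fov': 55.8399, 'cx': 317.9287, 'cy': 196.8835, 'extrinsics': [[0.8432, 0.239, -0.4815, -32.9561], [-0.5371, 0.4129, -0.7355, -790.2546], [0.023, 0.8788, 0.4766, 568.5649], [0.0, 0.0, 0.0, 1.0]]}
```

View pics/top0.png

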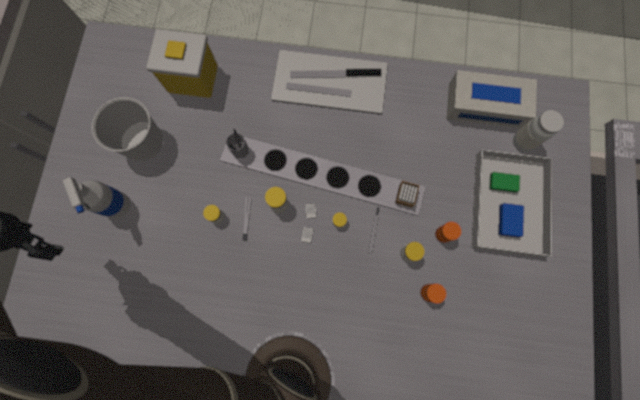

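View pics/side0.png

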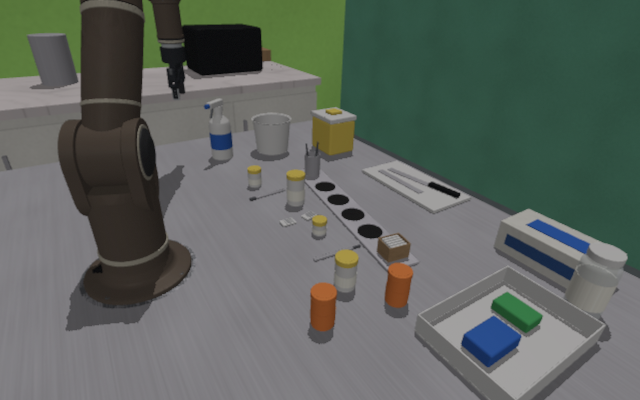

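The top view shows the beaker at (237,148), so mark_a is next to it. The discs are at (275,160), (306,168), (338,177) and (369,186), and the yellow lids at (212,213), (275,198), (340,219) and (415,252). The orange look-alikes are at (451,231) and (436,294). The side view confirms this layout.

```bash
cat >h.py <<'E'
import cv2,numpy as np
from bench import manip
from scipy.spatial.transform import Rotation as R
def ray(c,u,v,T=None):
    f=200/np.tan(np.radians(c["vertical_fov"])/2)
    T=np.array(c["extrinsics"] if T is None else T)
    return T[:3,3],T[:3,:3]@np.array([(u-c["cx"])/f,-(v-c["cy"])/f,-1])
def onz(c,u,v,z,T=None):
    o,d=ray(c,u,v,T);return o+d*(z-o[2])/d[2]
def blobs(m,amin,amax=1e9):
    n,_,s,ce=cv2.connectedComponentsWithStats(m.astype(np.uint8))
    return [(ce[i],s[i]) for i in range(1,n) if amin<s[i][4]<amax]
def yellow(img):
    h=cv2.cvtColor(img,cv2.COLOR_BGR2HSV);return cv2.inRange(h,(20,120,60),(35,255,255))
E
python3 - <<'E'
from h import *
t=cv2.imread("pics/top0.png");c=manip.capture("top");s=manip.capture("side")
for ce,st in blobs(yellow(t),60,800):
    print("lid",ce.round(1),st[2:], [onz(c,*ce,z)[:2].round(0).tolist() for z in (44,62,80,98)])
for ce,st in blobs(yellow(s["img"]),60,900): print("side",ce.round(1),st[2:], [onz(s,*ce,z)[:2].round(0).tolist() for z in (44,62,80,98)])
g=cv2.cvtColor(t,cv2.COLOR_BGR2GRAY)
sub=np.zeros_like(g);sub[140:205,260:390]=1
for ce,st in blobs((g<40)&(sub>0),100): print("disc",ce.round(1),st[2:],onz(c,*ce,10).round(1))
for p in((451,231),(436,294)):print("orange",onz(c,*p,80).round(0))
print("beaker",onz(c,237,148,80).round(0),"box",onz(c,408,193,45).round(0))
E
```

```text
lid [174.9  49.5] [ 20  18 294] [[886.0, 474.0], [875.0, 465.0], [864.0, 456.0], [853.0, 447.0]]
lid [275.2 196.9] [ 21  21 339] [[473.0, 102.0], [469.0, 99.0], [466.0, 96.0], [462.0, 94.0]]
lid [211.4 212.6] [ 17  16 210] [[406.0, 269.0], [404.0, 264.0], [401.0, 258.0], [398.0, 253.0]]
lid [339.3 219.4] [ 14  14 158] [[434.0, -83.0], [430.0, -82.0], [427.0, -82.0], [424.0, -81.0]]
lid [414.2 251. ] [ 19  19 285] [[374.0, -294.0], [372.0, -290.0], [370.0, -286.0], [368.0, -282.0]]
side [333.3 111.5] [16  6 63] [[1047.0, 739.0], [1010.0, 687.0], [973.0, 634.0], [936.0, 582.0]]
side [254.  169.5] [13  8 89] [[415.0, 288.0], [400.0, 251.0], [385.0, 214.0], [369.0, 177.0]]
side [295.3 175. ] [ 18  11 161] [[513.0, 182.0], [495.0, 149.0], [476.0, 115.0], [457.0, 82.0]]
side [319.3 220.5] [ 14  10 127] [[430.0, -92.0], [414.0, -116.0], [399.0, -140.0], [383.0, -164.0]]
side [346.2 258.4] [ 23  18 336] [[396.0, -257.0], [381.0, -276.0], [367.0, -294.0], [352.0, -312.0]]
disc [274.8 159.8] [ 20  19 295] [590.1 125.2  10. ]
disc [306.  168.4] [ 21  20 303] [576.3  31.1  10. ]
disc [337.5 177. ] [ 20  19 311] [562.6 -63.1  10. ]
disc [369.  185.7] [ 21  20 319] [ 548.6 -156.6   10. ]
orange [ 435. -378.   80.]
orange [ 269. -350.   80.]
beaker [589. 223.  80.] box [ 533. -264.   45.]
```

Emit:
apply_moves(rows=[[[-0.04,-0.035,0],0.05],[[-0.1,-0.08,0],0.11],[[-0.17,-0.14,0],0.17],[[-0.23,-0.19,0],0.23],[[-0.29,-0.24,0],0.29],[[-0.333,-0.282,0],0.35],[[-0.333,-0.282,0],0.404],[[-0.333,-0.282,0],0.404]], hand=-1)

```text
time_s: 1.2
position: [404.5, 264.0, 192.1]
tcp_rot: [-2.378, -2.052, -0.0]
wrist_force: [-0.5, -0.4, 0.4]
width: 0.998
grasp_force: 0.0
```

```bash
cat >>h.py <<'E'
def to(x,y,z):
    "shift in tool axes, normalised, from the present pose"
    o=manip.get_obs();r=R.from_rotvec(o["tcp_rot"])
    d=r.inv().apply(np.array([x,y,z])-o["position"])/750
    print(round(o["time_s"],2),"at",o["position"].round(1),"y-axis",r.as_matrix()[:,1].round(3),"w",round(o["width"],3),"shift",d.round(4))
E
python3 - <<'E'
from h import *
to(404,264,200);to(404,264,22)
o=manip.get_obs();c=manip.capture("wrist");cv2.imwrite("pics/w1.png",c["img"]);print(np.round(c["mount"],3),c["vertical_fov"],c["cx"],c["cy"])
T=np.eye(4);T[:3,:3]=R.from_rotvec(o["tcp_rot"]).as_matrix();T[:3,3]=o["position"];T=T@np.array(c["mount"])
for ce,st in blobs(yellow(c["img"]),300):print(ce.round(),st,onz(c,*ce,62,T).round(1))
E
```

```text
1.2 at [404.5 264.  192.1] y-axis [ 0.989 -0.146 -0.   ] w 0.998 shift [-0.     -0.0006 -0.0105]
1.2 at [404.5 264.  192.1] y-axis [ 0.989 -0.146 -0.   ] w 0.998 shift [-1.000e-04 -6.000e-04  2.268e-01]
[[  -0.       0.958    0.288   74.031]
 [   1.      -0.       0.      -0.357]
 [   0.       0.288   -0.958 -183.295]
 [   0.       0.       0.       1.   ]] 62.984517808981586 318.93000090910704 193.76634922924868
[319. 170.] [ 297  147   45   45 1587] [404.7 268.5  62. ]
[400. 329.] [ 373  303   56   52 2265] [469.1  70.5  62. ]
```

View pics/w1.png

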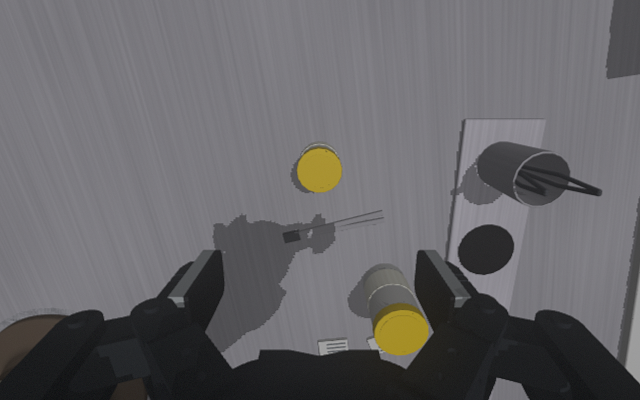

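Wrist view: S lid at (319,170), disc a at (487,249), L lid at (400,329). I'll descend on S.

Emit:
apply_moves(rows=[[[0.003,-0.001,0.03],0],[[0.003,-0.001,0.09],0],[[0.003,-0.001,0.15],0],[[0.003,-0.001,0.19],0],[[0.003,-0.001,0.215],0],[[0.003,-0.001,0.226],0],[[0.003,-0.001,0.226],0]])

```text
time_s: 2.12
position: [403.7, 266.8, 22.2]
tcp_rot: [-2.376, -2.055, 0.001]
wrist_force: [0.5, 0.6, -0.1]
width: 0.999
grasp_force: 0.0
```

Emit:
apply_moves(rows=[[[0,0,0],0],[[0,0,0],0],[[0,0,0],0],[[0,0,0],0],[[0,0,0],0],[[0,0,0],0],[[0,0,0],0],[[0,0,0],0]], hand=1)

```text
time_s: 3.12
position: [404.3, 266.8, 22.8]
tcp_rot: [-2.379, -2.052, -0.001]
wrist_force: [-1.0, 0.0, 6.2]
width: 0.001
grasp_force: 2.9
```

```bash
python3 - <<'E'
from h import *
print(manip.get_obs()["grasp_force"],manip.get_obs()["width"])
cv2.imwrite("pics/a.png",np.vstack([cv2.resize(manip.capture(n)["img"][a:b,x:x2],(400,290)) for n,a,b,x,x2 in(("side",80,225,180,380),("wrist",0,400,40,600))]))
E
```

```text
2.8689036145806313 0.001420181997699749
```

View pics/a.png

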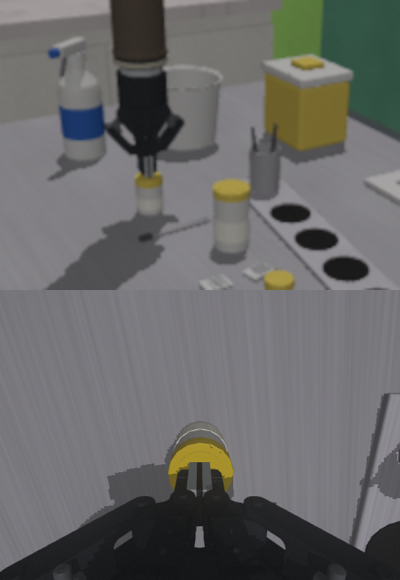

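The fingers shut without catching the pot and appear to rest on its lid, so the true fingertip looks higher than the TCP says. I'll lift clear and measure it.

Emit:
apply_moves(rows=[[[0,0,-0.02],0],[[0,0,-0.06],0],[[0,0,-0.1],0],[[0,0,-0.12],0],[[0,0,-0.12],0]])

```text
time_s: 3.85
position: [404.5, 267.0, 113.4]
tcp_rot: [-2.378, -2.052, -0.003]
wrist_force: [0.6, 0.2, -1.1]
width: -0.001
grasp_force: 0.0
```

```bash
python3 - <<'E'
from h import *
o=manip.get_obs();print(o["position"],o["wrist_force"],o["width"])
c=manip.capture("side");f=200/np.tan(np.radians(c["vertical_fov"])/2);T=np.linalg.inv(c["extrinsics"])
img=c["img"].copy();sc=5;x0,y0=200,90
big=cv2.resize(img[y0:y0+110,x0:x0+110],None,fx=sc,fy=sc)
for dz in (0,20,40,60):
    p=T@np.append(o["position"]+[0,0,dz],1);u=c["cx"]-f*p[0]/p[2];v=c["cy"]+f*p[1]/p[2];print(dz,u,v)
    cv2.circle(big,(int((u-x0)*sc),int((v-y0)*sc)),4,(0,0,255),-1)
cv2.imwrite("pics/b.png",big)
for ce,st in blobs(yellow(img),60,900): print("side",ce.round(1),onz(c,*ce,56).round(0))
E
```

```text
[404.45080355 266.99659299 113.42122762] [ 0.58117218  0.17744259 -1.07638106] -0.0005246540543075621
0 252.3361994899347 152.67909361082104
20 251.95855101064322 146.77853639233402
40 251.5748328978703 140.78314436948182
60 251.18489763783998 134.69061271774274
side [333.3 111.5] [1023.  704.   56.]
side [254.  169.5] [405. 263.  56.]
side [295.4 175.1] [501. 159.  56.]
side [319.3 220.5] [ 420. -108.   56.]
side [346.2 258.4] [ 386. -270.   56.]
```

View pics/b.png

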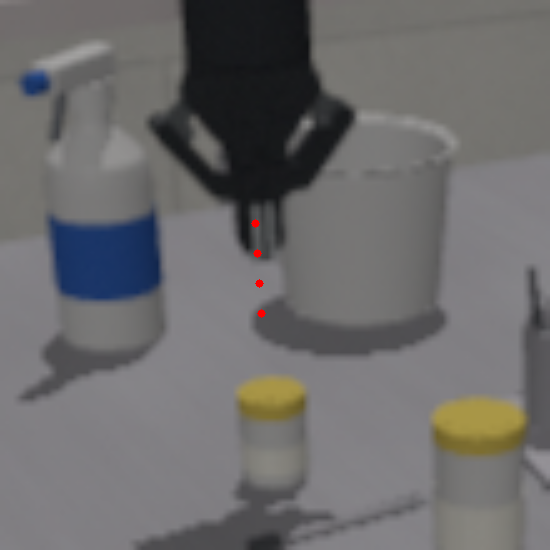

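The shut fingertips show about 39 mm above the reported TCP (dots at 0/20/40/60 mm, tip near the 39 mm dot). That matches the lid contact at z=62. I'll use tip z = TCP z + 39.

Emit:
apply_moves(rows=[[[0,0,0],0],[[0,0,0],0],[[0,0,0],0],[[0,0,0],0],[[0,0,0],0],[[0,0,0],0]], hand=-1)

```text
time_s: 4.65
position: [404.0, 266.6, 112.5]
tcp_rot: [-2.379, -2.052, -0.0]
wrist_force: [-0.5, -1.4, 0.2]
width: 1.003
grasp_force: 0.0
```

Emit:
apply_moves(rows=[[[0,0,0.03],0],[[0,0,0.08],0],[[0,0,0.12],0],[[0,0,0.145],0],[[0,0,0.165],0],[[0,0,0.175],0],[[0,0,0.175],0]])

```text
time_s: 5.52
position: [404.0, 266.5, -18.9]
tcp_rot: [2.379, 2.052, -0.001]
wrist_force: [-0.4, -0.1, -0.2]
width: 1.002
grasp_force: 0.0
```

Emit:
apply_moves(rows=[[[0,0,0],0],[[0,0,0],0],[[0,0,0],0],[[0,0,0],0],[[0,0,0],0],[[0,0,0],0],[[0,0,0],0],[[0,0,0],0]], hand=1)

```text
time_s: 6.52
position: [404.4, 266.9, -18.0]
tcp_rot: [-2.379, -2.052, -0.002]
wrist_force: [-1.0, -1.5, 6.2]
width: 0.512
grasp_force: 60.4
```

Gripped at 43.5 mm. I'll lift and look.

Emit:
apply_moves(rows=[[[0,0,-0.02],0],[[0,0,-0.06],0],[[0,0,-0.12],0],[[0,0,-0.18],0],[[0,0,-0.22],0],[[0,0,-0.24],0],[[0,0,-0.24],0]])

```text
time_s: 7.4
position: [404.3, 266.8, 162.0]
tcp_rot: [-2.378, -2.052, -0.003]
wrist_force: [0.7, 0.1, -0.6]
width: 0.509
grasp_force: 61.2
```

```bash
cat >>h.py <<'E'
def wl(zlid,zd=10):
    "yellow lids and dark discs seen from the wrist, on given heights"
    o=manip.get_obs();c=manip.capture("wrist")
    T=np.eye(4);T[:3,:3]=R.from_rotvec(o["tcp_rot"]).as_matrix();T[:3,3]=o["position"];T=T@np.array(c["mount"])
    for ce,st in blobs(yellow(c["img"]),300):print("lid",ce.round(),st.tolist(),onz(c,*ce,zlid,T).round(1))
    return c,T
def side():
    c=manip.capture("side")
    for ce,st in blobs(yellow(c["img"]),40,900): print("side",ce.round(1),st[2:])
    return c
E
python3 - <<'E'
from h import *
o=manip.get_obs();print(o["wrist_force"],o["width"],o["grasp_force"])
c,T=wl(o["position"][2]+18+62);cv2.imwrite("pics/w2.png",c["img"])
to(576,31,160);to(576,31,0)
g=cv2.cvtColor(c["img"],cv2.COLOR_BGR2GRAY)
for ce,st in blobs(g<30,300):print(ce.round(),st,onz(c,*ce,10,T).round(1))
E
```

```text
[ 0.69950934  0.06006503 -0.63362055] 0.5090917641448337 61.20808124542236
lid [319. 296.] [258, 237, 122, 118, 11165] [404.3 270.6 242. ]
7.45 at [403.7 266.4 160.9] y-axis [ 0.989 -0.147 -0.   ] w 0.515 shift [-0.2768  0.2733  0.0012]
7.45 at [403.7 266.4 160.9] y-axis [ 0.989 -0.147 -0.   ] w 0.515 shift [-0.2768  0.2733  0.2145]
[298. 377.] [ 196  321  247   79 8682] [337.8   0.8  10. ]
[500. 379.] [ 443  336  124   64 3383] [595.4 -41.3  10. ]
[113. 382.] [  16  346  181   54 4124] [98.6 27.4 10. ]
```

View pics/w2.png

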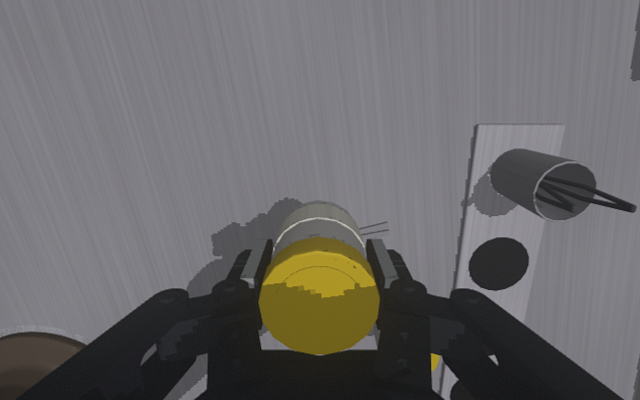

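Emit:
apply_moves(rows=[[[-0.03,0.03,0],0],[[-0.08,0.08,0],0],[[-0.13,0.13,0],0],[[-0.18,0.18,0],0],[[-0.23,0.225,0],0],[[-0.26,0.26,0],0],[[-0.277,0.273,0],0],[[-0.277,0.273,0],0]])

```text
time_s: 8.45
position: [575.3, 30.1, 159.9]
tcp_rot: [-2.38, -2.049, 0.004]
wrist_force: [0.0, 0.7, -2.4]
width: 0.517
grasp_force: 61.3
```

```bash
python3 - <<'E'
from h import *
c=cv2.imread("pics/w2.png");g=cv2.cvtColor(c,cv2.COLOR_BGR2GRAY)
m=np.zeros_like(g);m[230:300,462:540]=1
k=manip.capture("wrist");T=np.eye(4);T[:3,:3]=R.from_rotvec([-2.378,-2.052,-.001]).as_matrix();T[:3,3]=[404,266.6,161.5];T=T@np.array(k["mount"])
for ce,st in blobs((g<70)&(m>0),300):print("disc a by wrist",ce,st,onz(k,*ce,10,T).round(1))
to(576,31,150);to(576,31,-6)
c,T=wl(manip.get_obs()["position"][2]+80)
E
```

```text
disc a by wrist [498.28913672 263.5212722 ] [ 469  238   60   53 2421] [590.4 127.9  10. ]
8.5 at [575.   31.5 160.1] y-axis [ 0.989 -0.147 -0.002] w 0.511 shift [-0.0005  0.0014  0.0135]
8.5 at [575.   31.5 160.1] y-axis [ 0.989 -0.147 -0.002] w 0.511 shift [-0.0004  0.0019  0.2215]
lid [160. 130.] [121, 94, 80, 75, 4682] [535.1 101.8 240.1]
lid [319. 296.] [258, 237, 122, 118, 11158] [575.4  35.5 240.1]
lid [202. 287.] [187, 277, 32, 21, 427] [534.   45.5 240.1]
```

Emit:
apply_moves(rows=[[[-0.002,0.001,0.03],0],[[-0.002,0.001,0.08],0],[[-0.002,0.001,0.13],0],[[-0.002,0.001,0.17],0],[[-0.002,0.001,0.2],0],[[-0.002,0.001,0.215],0],[[-0.002,0.001,0.221],0],[[-0.002,0.001,0.221],0]])

```text
time_s: 9.55
position: [576.9, 29.8, -4.1]
tcp_rot: [2.378, 2.053, 0.001]
wrist_force: [-0.2, 0.1, -0.3]
width: 0.519
grasp_force: 61.3
```

```bash
python3 - <<'E'
from h import *
to(576,31,-8);print(manip.get_obs()["wrist_force"])
E
```

```text
9.55 at [576.9  29.8  -4.1] y-axis [ 0.989 -0.146  0.001] w 0.519 shift [ 0.0014 -0.0014  0.0053]
[-0.15657364  0.13582259 -0.34762187]
```

Contact should come at about -8, so I'll go down 3 mm, release and retreat.

Emit:
apply_moves(rows=[[[0,0,0.002],0],[[0,0,0.004],0],[[0,0,0.004],0]])

```text
time_s: 9.93
position: [576.7, 29.4, -7.4]
tcp_rot: [2.379, 2.052, 0.0]
wrist_force: [-0.4, -0.8, -0.5]
width: 0.512
grasp_force: 61.3
```

Emit:
apply_moves(rows=[[[0,0,0],0],[[0,0,0],0],[[0,0,0],0],[[0,0,0],0],[[0,0,0],0],[[0,0,0],0]], hand=-1)

```text
time_s: 10.68
position: [576.6, 29.4, -7.5]
tcp_rot: [-2.379, -2.052, -0.0]
wrist_force: [-0.6, -1.1, 0.5]
width: 0.999
grasp_force: 0.0
```

Emit:
apply_moves(rows=[[[0,0,-0.02],0],[[0,0,-0.06],0],[[0,0,-0.12],0],[[0,0,-0.17],0],[[0,0,-0.2],0],[[0,0,-0.21],0],[[0,0,-0.21],0]])

```text
time_s: 11.55
position: [576.6, 29.5, 150.3]
tcp_rot: [2.379, 2.052, 0.001]
wrist_force: [-0.2, -1.1, -0.5]
width: 1.001
grasp_force: 0.0
```

```bash
python3 - <<'E'
from h import *
c=side();c,T=wl(72)
m=yellow(c["img"])
to(462,94,150);to(434,-83,150)
E
```

```text
side [295.3 175. ] [ 18  11 161]
side [338.8 183.1] [ 14   9 107]
side [319.2 220.6] [ 14  10 124]
side [346.3 258.4] [ 23  18 335]
lid [151. 129.] [109, 91, 85, 78, 5168] [451.7  97.1  72. ]
lid [319. 186.] [293, 160, 54, 53, 2222] [576.4  31.4  72. ]
11.65 at [576.   29.4 149.1] y-axis [ 0.989 -0.147 -0.001] w 0.998 shift [ 0.0629 -0.163  -0.001 ]
11.65 at [576.   29.4 149.1] y-axis [ 0.989 -0.147 -0.001] w 0.998 shift [-0.176  -0.1653 -0.0009]
```

Emit:
apply_moves(rows=[[[-0.03,-0.03,0],0],[[-0.08,-0.075,0],0],[[-0.13,-0.12,0],0],[[-0.165,-0.155,0],0],[[-0.177,-0.165,0],0],[[-0.177,-0.165,0],0],[[-0.177,-0.165,0],0]])

```text
time_s: 12.52
position: [435.7, -82.9, 149.8]
tcp_rot: [2.377, 2.053, -0.0]
wrist_force: [0.5, -0.3, -0.3]
width: 0.999
grasp_force: 0.0
```

```bash
python3 - <<'E'
from h import *
wl(44);to(434,-84,-29)
E
```

```text
lid [487.  20.] [455, 0, 68, 46, 2588] [586.8  28.   44. ]
lid [318. 177.] [297, 155, 43, 44, 1454] [435.3 -79.7  44. ]
12.57 at [435.7 -82.9 149.8] y-axis [ 0.989 -0.145  0.   ] w 0.998 shift [-0.0016 -0.002   0.2384]
```

Emit:
apply_moves(rows=[[[0,-0.001,0.03],0],[[0,-0.001,0.09],0],[[0,-0.001,0.15],0],[[0,-0.001,0.19],0],[[0,-0.001,0.22],0],[[0,-0.001,0.235],0],[[0,-0.001,0.238],0],[[0,-0.001,0.238],0]])

```text
time_s: 13.58
position: [434.6, -83.6, -28.1]
tcp_rot: [2.378, 2.052, 0.001]
wrist_force: [0.5, 1.2, -0.2]
width: 1.002
grasp_force: 0.0
```

Emit:
apply_moves(rows=[[[0,0,0],0],[[0,0,0],0],[[0,0,0],0],[[0,0,0],0],[[0,0,0],0],[[0,0,0],0],[[0,0,0],0],[[0,0,0],0]], hand=1)

```text
time_s: 14.58
position: [434.4, -83.6, -27.8]
tcp_rot: [2.379, 2.052, 0.002]
wrist_force: [-1.9, 0.5, 9.3]
width: 0.451
grasp_force: 59.3
```

Emit:
apply_moves(rows=[[[0,0,-0.02],0],[[0,0,-0.06],0],[[0,0,-0.12],0],[[0,0,-0.18],0],[[0,0,-0.24],0],[[0,0,-0.27],0],[[0,0,-0.28],0],[[0,0,-0.28],0]])

```text
time_s: 15.58
position: [433.8, -83.6, 181.5]
tcp_rot: [-2.379, -2.052, -0.001]
wrist_force: [-0.0, -0.4, -0.5]
width: 0.449
grasp_force: 60.3
```

```bash
python3 - <<'E'
from h import *
wl(manip.get_obs()["position"][2]+29+44);to(590,125,180);to(590,125,-17)
E
```

```text
lid [471.  23.] [442, 0, 60, 50, 2491] [493.1   4.  254.5]
lid [319. 280.] [269, 230, 101, 100, 7983] [434.3 -77.1 254.5]
15.62 at [433.4 -83.5 180.9] y-axis [ 0.989 -0.147 -0.001] w 0.45 shift [0.3056 0.1658 0.001 ]
15.62 at [433.4 -83.5 180.9] y-axis [ 0.989 -0.147 -0.001] w 0.45 shift [0.3056 0.166  0.2637]
```

Emit:
apply_moves(rows=[[[0.03,0.015,0],0],[[0.09,0.05,0],0],[[0.15,0.08,0],0],[[0.21,0.115,0],0],[[0.265,0.145,0],0],[[0.295,0.16,0],0],[[0.302,0.166,0],0],[[0.302,0.166,0],0]])

```text
time_s: 16.62
position: [589.9, 121.8, 180.4]
tcp_rot: [-2.379, -2.052, 0.003]
wrist_force: [0.2, -0.2, -1.0]
width: 0.45
grasp_force: 60.4
```

Emit:
apply_moves(rows=[[[0,0,0.03],0],[[0,0,0.09],0],[[0,0,0.15],0],[[0,0,0.2],0],[[0,0,0.235],0],[[0,0,0.255],0],[[0,0,0.26],0],[[0,0,0.26],0]])

```text
time_s: 17.62
position: [590.9, 121.9, -12.7]
tcp_rot: [2.379, 2.051, 0.002]
wrist_force: [0.8, -0.2, 0.4]
width: 0.452
grasp_force: 60.4
```

Lower the last 4.5 mm to about -17.

Emit:
apply_moves(rows=[[[0,0,0.003],0],[[0,0,0.006],0],[[0,0,0.006],0]])

```text
time_s: 18.0
position: [590.7, 122.3, -17.7]
tcp_rot: [2.378, 2.052, 0.001]
wrist_force: [-0.4, 0.5, -0.1]
width: 0.447
grasp_force: 60.6
```

Emit:
apply_moves(rows=[[[0,0,0],0],[[0,0,0],0],[[0,0,0],0],[[0,0,0],0],[[0,0,0],0],[[0,0,0],0]], hand=-1)

```text
time_s: 18.75
position: [590.3, 122.1, -18.0]
tcp_rot: [-2.379, -2.052, -0.0]
wrist_force: [-0.1, 0.7, -0.3]
width: 1.002
grasp_force: 0.0
```

Emit:
apply_moves(rows=[[[0,0,-0.02],0],[[0,0,-0.06],0],[[0,0,-0.12],0],[[0,0,-0.18],0],[[0,0,-0.22],0],[[0,0,-0.24],0],[[0,0,-0.24],0]])

```text
time_s: 19.62
position: [590.8, 122.3, 162.9]
tcp_rot: [2.378, 2.052, 0.003]
wrist_force: [-0.6, 0.9, -0.8]
width: 1.003
grasp_force: 0.0
```

```bash
python3 - <<'E'
from h import *
wl(54);wl(98);to(463,94,165);to(463,94,17)
E
```

```text
lid [318. 175.] [297, 154, 44, 43, 1452] [590.5 126.2  54. ]
lid [173. 239.] [139, 209, 71, 65, 3309] [440.8  83.6  54. ]
lid [318. 277.] [296, 254, 46, 46, 1687] [574.8  22.2  54. ]
lid [320. 175.] [298, 154, 44, 43, 1468] [592.2 136.6  98. ]
lid [173. 239.] [139, 209, 72, 65, 3310] [465.  100.6  98. ]
lid [319. 277.] [297, 254, 46, 47, 1706] [578.8  48.2  98. ]
19.73 at [589.6 122.1 160.9] y-axis [ 0.989 -0.146 -0.001] w 1.003 shift [-0.0618 -0.1615 -0.0051]
19.73 at [589.6 122.1 160.9] y-axis [ 0.989 -0.146 -0.001] w 1.003 shift [-0.0617 -0.1613  0.1922]
```

Emit:
apply_moves(rows=[[[-0.01,-0.03,0],0],[[-0.03,-0.08,0],0],[[-0.05,-0.13,0],0],[[-0.059,-0.161,0],0],[[-0.059,-0.161,0],0],[[-0.059,-0.161,0],0]])

```text
time_s: 20.48
position: [465.0, 96.3, 161.6]
tcp_rot: [2.378, 2.052, -0.0]
wrist_force: [-0.3, 0.4, -0.9]
width: 1.002
grasp_force: 0.0
```

```bash
python3 - <<'E'
from h import *
wl(98);to(463.5,96,9)
E
```

```text
lid [455. 127.] [431, 104, 48, 47, 1727] [572.  132.9  98. ]
lid [317. 191.] [283, 157, 70, 69, 3782] [463.6  98.2  98. ]
lid [450. 234.] [424, 211, 52, 48, 1902] [565.6  46.   98. ]
20.52 at [465.3  96.3 161.7] y-axis [ 0.989 -0.146  0.   ] w 0.999 shift [-0.0006 -0.0023  0.2036]
```

Emit:
apply_moves(rows=[[[-0.001,-0.002,0.03],0],[[-0.001,-0.002,0.08],0],[[-0.001,-0.002,0.13],0],[[-0.001,-0.002,0.17],0],[[-0.001,-0.002,0.195],0],[[-0.001,-0.002,0.203],0],[[-0.001,-0.002,0.203],0]])

```text
time_s: 21.4
position: [463.2, 95.4, 9.5]
tcp_rot: [2.379, 2.052, -0.001]
wrist_force: [-0.1, -0.1, 0.4]
width: 0.998
grasp_force: 0.0
```

Emit:
apply_moves(rows=[[[0,0,0],0],[[0,0,0],0],[[0,0,0],0],[[0,0,0],0],[[0,0,0],0],[[0,0,0],0],[[0,0,0],0]], hand=1)

```text
time_s: 22.28
position: [463.6, 95.8, 10.7]
tcp_rot: [2.379, 2.052, 0.003]
wrist_force: [-1.2, -0.8, 5.9]
width: 0.643
grasp_force: 62.2
```

Emit:
apply_moves(rows=[[[0,0,-0.02],0],[[0,0,-0.06],0],[[0,0,-0.12],0],[[0,0,-0.18],0],[[0,0,-0.23],0],[[0,0,-0.26],0],[[0,0,-0.26],0]])

```text
time_s: 23.15
position: [463.7, 95.7, 206.8]
tcp_rot: [2.378, 2.052, 0.006]
wrist_force: [0.1, -0.1, -3.1]
width: 0.646
grasp_force: 64.0
```

```bash
python3 - <<'E'
from h import *
wl(manip.get_obs()["position"][2]-9+98);to(548.6,-157,200);to(548.6,-157,20)
E
```

```text
lid [438. 122.] [417, 103, 41, 40, 1278] [506.1 156.7 295.8]
lid [434. 217.] [412, 196, 45, 42, 1458] [503.6 128.2 295.8]
lid [319. 297.] [238, 231, 161, 126, 16006] [464.4 105.3 295.8]
23.2 at [462.8  95.6 205.3] y-axis [ 0.989 -0.147  0.001] w 0.639 shift [-0.3164  0.1625  0.0069]
23.2 at [462.8  95.6 205.3] y-axis [ 0.989 -0.147  0.001] w 0.639 shift [-0.3167  0.1623  0.2469]
```

Emit:
apply_moves(rows=[[[-0.03,0.015,0],0],[[-0.09,0.05,0],0],[[-0.16,0.08,0],0],[[-0.22,0.115,0],0],[[-0.275,0.145,0],0],[[-0.306,0.16,0],0],[[-0.316,0.163,0],0],[[-0.316,0.163,0],0]])

```text
time_s: 24.2
position: [548.2, -156.6, 203.7]
tcp_rot: [-2.378, -2.05, 0.002]
wrist_force: [0.4, 0.1, -1.9]
width: 0.641
grasp_force: 64.1
```

Emit:
apply_moves(rows=[[[0,0,0.03],0],[[0,0,0.08],0],[[0,0,0.13],0],[[0,0,0.18],0],[[0,0,0.22],0],[[0,0,0.237],0],[[0,0,0.242],0],[[0,0,0.242],0]])

```text
time_s: 25.2
position: [549.6, -156.7, 24.0]
tcp_rot: [2.378, 2.052, 0.001]
wrist_force: [0.2, -0.5, -2.0]
width: 0.64
grasp_force: 64.0
```

Emit:
apply_moves(rows=[[[0,0,0.002],0],[[0,0,0.004],0],[[0,0,0.004],0]])

```text
time_s: 25.58
position: [549.5, -156.9, 20.8]
tcp_rot: [2.378, 2.052, 0.001]
wrist_force: [0.9, -0.1, 2.0]
width: 0.642
grasp_force: 64.4
```

Emit:
apply_moves(rows=[[[0,0,0],0],[[0,0,0],0],[[0,0,0],0],[[0,0,0],0],[[0,0,0],0],[[0,0,0],0]], hand=-1)

```text
time_s: 26.32
position: [549.0, -156.8, 20.2]
tcp_rot: [-2.379, -2.052, 0.0]
wrist_force: [-0.6, 0.8, -0.0]
width: 1.001
grasp_force: 0.0
```

Emit:
apply_moves(rows=[[[0,0,-0.02],0],[[0,0,-0.06],0],[[0,0,-0.12],0],[[0,0,-0.18],0],[[0,0,-0.2],0],[[0,0,-0.2],0]])

```text
time_s: 27.08
position: [549.5, -156.8, 171.4]
tcp_rot: [2.378, 2.051, 0.003]
wrist_force: [0.6, 0.9, -0.2]
width: 1.001
grasp_force: 0.0
```

```bash
python3 - <<'E'
from h import *
wl(108);to(370.5,-287,170);to(370.5,-287,-4)
E
```

```text
lid [319. 190.] [284, 156, 70, 70, 3776] [ 549.4 -154.3  108. ]
27.12 at [ 548.8 -156.5  170. ] y-axis [ 0.989 -0.146 -0.   ] w 1.003 shift [-0.2069 -0.2097 -0.    ]
27.12 at [ 548.8 -156.5  170. ] y-axis [ 0.989 -0.146 -0.   ] w 1.003 shift [-0.207  -0.2097  0.232 ]
```

Emit:
apply_moves(rows=[[[-0.03,-0.03,0],0],[[-0.08,-0.08,0],0],[[-0.13,-0.13,0],0],[[-0.175,-0.175,0],0],[[-0.2,-0.2,0],0],[[-0.207,-0.21,0],0],[[-0.207,-0.21,0],0]])

```text
time_s: 28.0
position: [370.3, -286.7, 169.6]
tcp_rot: [-2.378, -2.051, 0.001]
wrist_force: [0.3, 0.2, 0.0]
width: 1.003
grasp_force: 0.0
```

```bash
python3 - <<'E'
from h import *
wl(80);to(370.5,-287,-4)
E
```

```text
lid [549.   6.] [518, 0, 67, 15, 696] [ 559.2 -175.2   80. ]
lid [320. 182.] [293, 153, 56, 58, 2521] [ 371.4 -284.    80. ]
28.05 at [ 371.1 -286.4  169.7] y-axis [ 0.989 -0.146 -0.001] w 1.003 shift [-0.0009 -0.0005  0.2317]
```

Emit:
apply_moves(rows=[[[0,0,0.03],0],[[0,0,0.09],0],[[0,0,0.15],0],[[0,0,0.19],0],[[0,0,0.22],0],[[0,0,0.231],0],[[0,0,0.231],0]])

```text
time_s: 28.92
position: [370.8, -286.8, -3.3]
tcp_rot: [-2.377, -2.053, 0.001]
wrist_force: [-0.8, 0.2, -0.5]
width: 1.0
grasp_force: 0.0
```

Emit:
apply_moves(rows=[[[0,0,0],0],[[0,0,0],0],[[0,0,0],0],[[0,0,0],0],[[0,0,0],0],[[0,0,0],0],[[0,0,0],0]], hand=1)

```text
time_s: 29.8
position: [371.1, -287.5, -2.1]
tcp_rot: [2.378, 2.051, 0.002]
wrist_force: [-0.4, 1.6, 7.9]
width: 0.571
grasp_force: 60.7
```

Emit:
apply_moves(rows=[[[0,0,-0.02],0],[[0,0,-0.06],0],[[0,0,-0.12],0],[[0,0,-0.18],0],[[0,0,-0.24],0],[[0,0,-0.28],0],[[0,0,-0.29],0],[[0,0,-0.29],0]])

```text
time_s: 30.8
position: [370.3, -287.0, 214.5]
tcp_rot: [2.378, 2.052, 0.001]
wrist_force: [-1.4, -0.4, -1.2]
width: 0.573
grasp_force: 62.3
```

```bash
python3 - <<'E'
from h import *
to(562.6,-63,210);to(562.6,-63,9)
E
```

```text
30.8 at [ 370.3 -287.   214.5] y-axis [ 0.989 -0.146  0.001] w 0.573 shift [0.333  0.2099 0.0063]
30.8 at [ 370.3 -287.   214.5] y-axis [ 0.989 -0.146  0.001] w 0.573 shift [0.3328 0.2097 0.2743]
```

Emit:
apply_moves(rows=[[[0.03,0.02,0],0],[[0.09,0.057,0],0],[[0.155,0.098,0],0],[[0.22,0.139,0],0],[[0.28,0.176,0],0],[[0.32,0.202,0],0],[[0.332,0.21,0],0],[[0.332,0.21,0],0]])

```text
time_s: 31.8
position: [562.0, -64.4, 213.1]
tcp_rot: [-2.378, -2.051, 0.004]
wrist_force: [0.2, -0.9, -1.7]
width: 0.568
grasp_force: 62.3
```

Emit:
apply_moves(rows=[[[0,0,0.03],0],[[0,0,0.09],0],[[0,0,0.15],0],[[0,0,0.2],0],[[0,0,0.24],0],[[0,0,0.262],0],[[0,0,0.27],0],[[0,0,0.27],0]])

```text
time_s: 32.8
position: [563.0, -64.6, 12.5]
tcp_rot: [2.379, 2.051, 0.001]
wrist_force: [-0.2, -0.5, 0.2]
width: 0.574
grasp_force: 62.3
```

Emit:
apply_moves(rows=[[[0,0,0.003],0],[[0,0,0.006],0],[[0,0,0.006],0]])

```text
time_s: 33.17
position: [563.3, -64.0, 8.0]
tcp_rot: [2.378, 2.052, 0.002]
wrist_force: [-0.1, 0.2, 3.2]
width: 0.572
grasp_force: 62.4
```

Emit:
apply_moves(rows=[[[0,0,0],0],[[0,0,0],0],[[0,0,0],0],[[0,0,0],0],[[0,0,0],0],[[0,0,0],0]], hand=-1)

```text
time_s: 33.92
position: [562.8, -64.1, 7.5]
tcp_rot: [2.379, 2.052, 0.0]
wrist_force: [0.7, -1.0, -0.3]
width: 0.999
grasp_force: 0.0
```

Emit:
apply_moves(rows=[[[0,0,-0.02],0],[[0,0,-0.06],0],[[0,0,-0.12],0],[[0,0,-0.18],0],[[0,-0.05,-0.22],0],[[0,-0.12,-0.22],0],[[0,-0.2,-0.22],0],[[0,-0.2,-0.22],0]])

```text
time_s: 34.92
position: [410.1, -41.5, 172.9]
tcp_rot: [-2.376, -2.05, -0.003]
wrist_force: [1.8, 0.6, 0.1]
width: 1.003
grasp_force: 0.0
```

```bash
python3 - <<'E'
from h import *
c=manip.capture("top")
for ce,st in blobs(yellow(c["img"]),60,800):
    print("lid",ce.round(1),st[2:], [onz(c,*ce,z)[:2].round(0).tolist() for z in (54,72,90,108)])
s=side()["img"]
cv2.imwrite("pics/end.png",np.vstack([cv2.resize(c["img"][130:220,210:440],(720,282)),cv2.resize(s[130:280,230:450],(440,300))[:, :][:, :440] if 0 else cv2.copyMakeBorder(cv2.resize(s[130:280,230:450],(440,300)),0,0,0,280,cv2.BORDER_CONSTANT)]))
E
```

```text
lid [174.9  49.5] [ 21  18 295] [[880.0, 469.0], [869.0, 460.0], [858.0, 452.0], [848.0, 443.0]]
lid [273.9 155.8] [ 16  13 161] [[588.0, 122.0], [582.0, 119.0], [577.0, 116.0], [571.0, 113.0]]
lid [373.8 177. ] [ 19  21 325] [[563.0, -163.0], [558.0, -161.0], [553.0, -160.0], [548.0, -158.0]]
side [339.8 138.6] [ 37  34 762]
side [315.7 135.3] [  8  21 123]
side [325.2 175.8] [11  8 71]
side [338.7 183.1] [ 14   9 108]
side [354.4 191.1] [ 18  11 159]
side [373.  200.9] [ 21  13 233]
```

View pics/end.png

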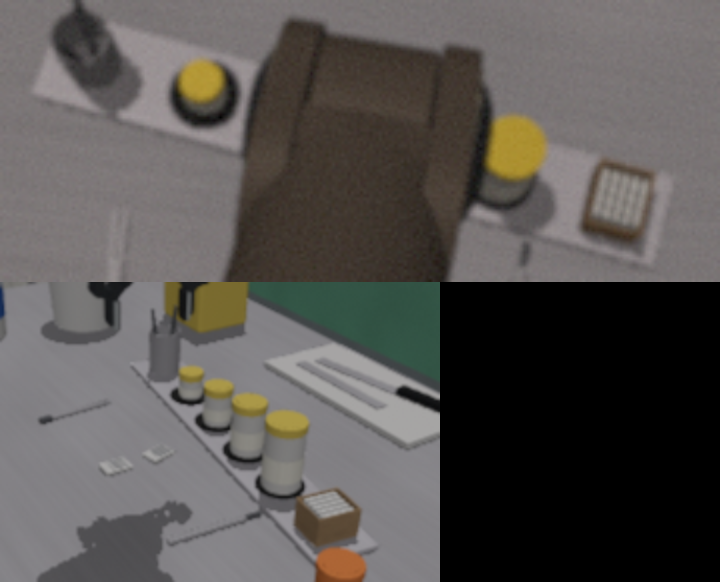

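All four pots stand upright on their discs in rising height from the beaker to the box. The two lids visible from the top are within about 4 mm of their disc centres. The wrist view put S on its disc, and M was placed within about 2 mm of its disc centre.

```bash
python3 -c "
from bench import manip
print(manip.finish_job())"
```

```text
the job is handed in; nothing more can be done
None
```

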